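# Load the race programme card and click the selector to stop six

### The arm

A 6-joint arm with a two-finger parallel gripper is mounted at the origin on the work surface; the furniture and walls round the work are solid. World frame = base frame: x ahead of the robot, y to its left, z up, the work surface at z = 0. Lengths are in m, angles in rad, forces in N, time in s.
With the tool pointing down it reaches from about 0.25 to 0.85 m from the base axis. Payload 12.5 kg.
Tool frame: the origin (TCP) lies midway between the tips of the shut fingers; the grasp point (between the pads) lies robot.grip_point_offset behind it (robot.grip_point_offset is the distance from the TCP to the grasp point, in m); z points along the fingers, y is the line along which they close (so a half turn about z gives the same grasp; the last joint's range is limited). The gripper opens to 93 mm and grips with 3 to 60 N. Pads are 15 mm wide; open, the fingers measure 128 mm over their backs; the gripper's body (75 mm by 188 mm) begins 65 mm behind the grasp point.
Start: joints at [-1.232, 0.351, 1.652, -0, 1.139, -0.085], TCP at [0.226, -0.501, 0.219] pointing down, gripper open.
Joint ranges: [-2.75, 2.75], [-0.79, 2.1], [0.01, 2.65], [-1.57, 4.71], [0.07, 3.14], [-2.87, 2.87]. Speed limits (rad/s): [2.22, 2.22, 2.79, 3.14, 3.14, 3.14].

### API

Orientations are given as a rotation vector (axis times angle).
In Python, from station import robot gives the robot as it stands.
- The arm moves only by the tool carry_out, never from a script. Its arguments are lists of equal length, an entry for each row: "delta_pos": the shift along the tool's x, y, z each as a share of 0.5 m, from -1 to 1, a list of three; "rotation": the turn, a rotation vector about the tool's x, y, z each as a share of 180 degrees, from -1 to 1, a list of three. In form: {"delta_pos": [[dx, dy, dz], ...], "rotation": [[wx, wy, wz], ...]}. A call has exactly 8 rows; each row is the pose to reach, as a shift and turn from the pose commanded when the call began, along the tool's axes at that moment, turning the shorter way round; what a row does not reach only later rows make up. A row lasts 1/8 s, in which the tool goes at most 62.5 mm and 10.7 degrees, less where a joint would pass 70% of its speed; a pose out of reach is approached as far as the arm can. A call with a number of a shift or a turn outside -1 to 1 is refused whole. A call with a gripper value outside its range is refused whole. "jaw" is the closure, from -1 (fully open) to 1 (shut), set as the call begins (left out, the last holds). The fingers move at their own pace and stop on an object; "squeeze" is the grip in N (left out, the last holds). Time passes only in rows, so rows that repeat a pose let the fingers close, or fill a call up. It gives the time, the measured TCP pose, the force, the opening and the grip force at its end, in the units of the state.
- robot.state(): the state, without advancing time (a new reading comes with each control period).
- robot.snapshot(name): name is "scene" or "top" or "wrist"; returns the picture (400x640x3 uint8, blue, green, red); there is no depth.
- robot.camera_model(name): a dict with "fx", "fy", "cx", "cy" (pixels), "k1" (the pictures are not rectified: a ray, as slopes to the right and down, at radius r is drawn at 1 + k1 r^2 times it, then the intrinsics apply), "eye" and "rotation" of the camera in the world. Camera axes: x right, y down, z forward; pixel columns grow to the right and rows downward; lengths in m; the calibration is good to about 2 mm. A picture is of the moment at which its call begins: read the wrist's pose just before it. camera_model takes no time and is no camera call; for the wrist camera it gives the pose at the moment of the call.
- robot.finish_job(): hands the job in; it is judged then, once.
The state is a dict: "t": time; "joint_positions": joint angles; "joint_vel": joint speeds; "joint_torque": joint torques, N m; "eef_pos": TCP position; "tcp_rot": TCP orientation; "contact_force": force on the tool from outside, world axes, zero at the start; "ft_torque": the same for the moment, N m; "opening": finger opening in m; "finger_force": force on a finger pad.
Only numpy, scipy, OpenCV 4.12 (cv2) and the standard library are available. Lean on these libraries where they do the work, as an engineer would, in place of code of your own. Each camera call takes 0.05 s, during which the arm holds its last target. There are 200 camera calls.

### The job

Take the green card out of its leaning rest and stand it upright in the console's slot, pushed fully home, and let go of it. Then turn the console's selector clockwise to stop six, counting one per click from the red dot (the red dot is zero), and never turn it past stop six. Leave the yellow card in the rest.

Things in the scene. Friction and masses are not known exactly. Their poses are not given: they have to be found in the camera images.
- card_green_center (a point): Centre of the loose green card: a flat plate 8 mm thick (its own x), 50 mm wide (its own y), 75 mm high (its own z, pointing from the foot to the top edge), 60 g; brass contacts at the foot, black ridges near the top. This point is 37.5 mm from foot and top. It starts in the rest, its top leaning 0.35 rad (20 degrees) out of the vertical, towards the robot's side of the rest; the lowest 28 mm of it stand in the pocket. It may go into the slot either way round.
- card_yellow_center (a point): Centre of the loose yellow card, the same size and shape as the green one, in the other pocket of the same rest. Which card is in which pocket varies.
- rest: Blue card rest fixed to the table, 80 mm deep (x), 144 mm wide (y), its two pockets 80 mm apart along y; origin at the centre of its underside. Its walls cover the lowest 28 mm of each card; on the leaning side two 6 mm wide horns at the card's two edges go up to 53 mm along the card and leave its middle 38 mm free there. The cards come out by pulling along their own z.
- slot_mouth (a point): Centre of the slot's mouth, in the level top of the grey console (45 mm above the table). Axes as the console's: z up, y along the slot. The slot is 58 mm long (y), 12 mm wide (x), 28 mm deep, straight down, its mouth widened by a 5 mm chamfer. A card fully home and upright has its centre 9.5 mm above this point.
- console: Grey console fixed to the table, 130 mm deep (x), 208 mm wide (y), 45 mm high; origin at the centre of its underside, front face towards -x. The slot lies 52 mm to +y of the origin, the selector's vertical axis 48 mm to -y.
- selector_grip (a point): Point on the selector's vertical axis at the height to grip, 77 mm above the table. The selector is a knob with an upright grip bar 14 mm thick (its own y), 42 mm long (its own x) and 32 mm tall (its top is 8 mm above this point, its foot 24 mm below it, where it stands on a disc 44 mm across). The bar's own +x end has the white pointer line. Axis z is up and x turns with the bar.
- selector (a joint): Angle of the selector in rad, growing clockwise as seen from above, 0 at the red dot. Stops (clicks) are every 0.5236 rad (30 degrees), from 0 at the red dot to 9 at 4.712, with a white dot at each; a spring ball pulls the knob into the nearest stop when it is let go and turning takes up to about 0.13 N m. Stop six is at 3.1416. It rests within about 0.05 rad of a stop. It starts at stop 1, 2 or 3.
Things that resemble listed ones, but are neither listed nor needed, are in the scene too. Of the things that look like the part that bears card_green_center, the larger one is meant.

How it is judged:
On the way, in this order (a step that is already met when the one before it is completed fails the run):
1. the green card stands upright and fully home in the slot, let go (horizontal distance between card_green_center and slot_mouth below 0.009 m and z of card_green_center in the frame of slot_mouth below 0.0135 m and angle between card_green_center's own z axis and vertical below 0.15 rad and contact force between the fingers and card_green below 0.2 N), for 0.2 s.
2. the selector is at stop six (value of joint selector between 2.99 and 3.29 rad), for 0.2 s.
At the end, for the whole second after the job is handed in: The green card stands in the slot, fully home (within 4 mm of the bottom), upright within 0.15 rad, its centre within 9 mm of the slot's; the selector rests at stop six (within 0.15 rad); the yellow card is still in its rest (within 20 mm) (all of step 2 and horizontal distance between card_green_center and slot_mouth below 0.009 m and z of card_green_center in the frame of slot_mouth below 0.0135 m and angle between card_green_center's own z axis and vertical below 0.15 rad and not (velocity of joint selector above 0.1 rad/s) and not (velocity of joint selector below -0.1 rad/s) and distance of card_yellow_center from where it was at the start of the episode below 0.02 m); the robot touches nothing.
It fails at once if the selector is turned past stop six (more than 0.35 rad beyond it) (value of joint selector above 3.49 rad).
It fails at once if the yellow card is taken or knocked out of its place in the rest (moved over 30 mm) (distance of card_yellow_center from where it was at the start of the episode above 0.03 m).
It also fails if it takes over 67 s, if anything falls off the work surface, if the arm or the gripper's body presses on something with over 40 N, if the wrist force passes 120 N, or if a joint passes its speed limit or range.

## Working session

There is one attempt and no reset: what is moved stays moved. The work goes in short steps, Python scripts to look and compute and a tool call to move; the robot and the scene stay as the last step left them, time stands still between calls to the robot, and variables do not carry over. Pictures are saved under pics/ and viewed, at most 10 in all, crops included, and the job is handed in when it is done.

Besides the shell and the picture viewer there is one more tool, called after "Request:" as name(argument=value, ...) on one line, values as JSON. carry_out: Moves the arm, as the interface text tells. Its arguments: {"type":"object","properties":{"delta_pos":{"type":"array","items":{"type":"array","items":{"type":"number"}}},"rotation":{"type":"array","items":{"type":"array","items":{"type":"number"}}},"jaw":{"type":"number"},"squeeze":{"type":"number"}},"required":["delta_pos","rotation"]}

```bash
mkdir -p pics; ls
python3 - <<'E'
from station import robot
import cv2,numpy as np
s=robot.state();print({k:np.round(v,3) for k,v in s.items()}, robot.grip_point_offset)
for n in("scene","top"):
    im=robot.snapshot(n);cv2.imwrite(f"pics/{n}0.png",im)
    m=robot.camera_model(n);print(n,m)
E
```

```text
pics
{'t': np.float64(0.0), 'joint_positions': array([-1.232,  0.351,  1.652,  0.   ,  1.139, -0.085]), 'joint_vel': array([-0.001,  0.   , -0.   , -0.   , -0.   ,  0.001]), 'joint_torque': array([ 1.0000e-03, -4.9732e+01, -2.8526e+01,  7.0000e-02,  2.6000e-02,
       -0.0000e+00]), 'eef_pos': array([ 0.226, -0.501,  0.218]), 'tcp_rot': array([-3.07, -0.66,  0.  ]), 'contact_force': array([-0.605, -0.784,  0.73 ]), 'ft_torque': array([ 0.008, -0.033,  0.047]), 'finger_force': np.float64(0.0), 'opening': np.float64(0.093)} 0.0188
scene {'fx': 396.6589711199763, 'fy': 396.6589711199763, 'cx': 321.6603379672781, 'cy': 196.25312596558805, 'k1': -0.049295497927912046, 'eye': array([-0.05131843,  0.34416388,  0.65756444]), 'rotation': array([-1.11195467,  2.34811805, -1.02912564])}
top {'fx': 368.1781701175595, 'fy': 368.1781701175595, 'cx': 315.5230058993629, 'cy': 196.5178714002222, 'k1': 0.02249148355772844, 'eye': array([ 0.40329321, -0.05777388,  0.94631018]), 'rotation': array([-2.17990096,  2.21026317, -0.08108754])}
```

View pics/scene0.png

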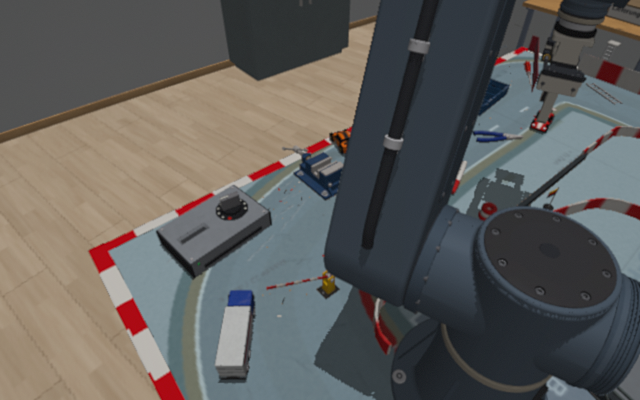

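View pics/top0.png

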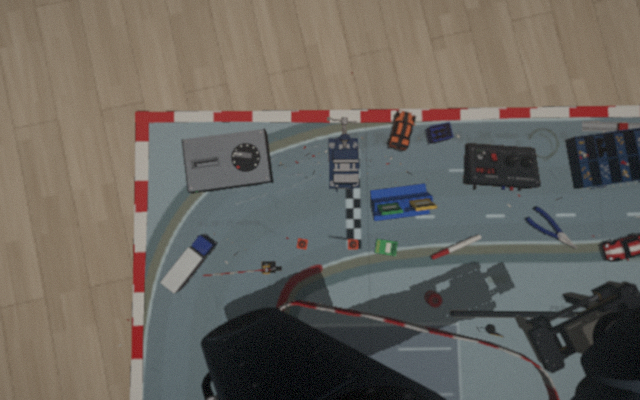

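Top view: console at (228,160) with its slot at (206,162) and selector at (245,157). The blue rest is at (403,202), with a green card at (390,209) and a yellow card at (423,205).
Green candidates: the card in the rest at (390,209) and the small green object on the floor at (386,247). Blue candidates: the rest at (403,202), the dark bins at (605,158), the vice at (344,160) and the small dark item at (440,132). I choose the card at (390,209) in the two-pocket blue rest and check it in a close crop.

```bash
cat > h.py <<'E'
from station import robot
import cv2,numpy as np
from scipy.spatial.transform import Rotation as R
def ray(m,px):
    p=np.array(px,float).reshape(-1,2)
    d=(p-[m["cx"],m["cy"]])/[m["fx"],m["fy"]]
    u=d.copy()
    for _ in range(10): u=d/(1+m["k1"]*(u**2).sum(1,keepdims=True))
    v=np.c_[u,np.ones(len(u))]
    return R.from_rotvec(m["rotation"]).apply(v)
def plane(m,px,z):
    v=ray(m,px); return m["eye"]+v*((z-m["eye"][2])/v[:,2:])
def proj(m,P):
    q=R.from_rotvec(m["rotation"]).inv().apply(np.array(P).reshape(-1,3)-m["eye"])
    u=q[:,:2]/q[:,2:]; u=u*(1+m["k1"]*(u**2).sum(1,keepdims=True))
    return u*[m["fx"],m["fy"]]+[m["cx"],m["cy"]]
E
python3 - <<'E'
from h import *
im=cv2.imread("pics/top0.png")
c=cv2.resize(im[120:260,175:455],None,fx=2.8,fy=2.8,interpolation=cv2.INTER_CUBIC);cv2.imwrite("pics/c1.png",cv2.convertScaleAbs(c,alpha=1.5))
m=robot.camera_model("top")
hsv=cv2.cvtColor(im,cv2.COLOR_BGR2HSV)
for n,lo,hi in(("blue",(105,150,60),(122,255,255)),("green",(45,90,40),(80,255,255)),("yel",(15,90,60),(32,255,255))):
    k=cv2.inRange(hsv,lo,hi); k[:,:360]=0;k[:,450:]=0;k[:170]=0;k[270:]=0
    for q in cv2.findContours(k,0,2)[0]:
        if cv2.contourArea(q)>15:
            r=cv2.minAreaRect(q);print(n,cv2.contourArea(q),r,plane(m,cv2.boxPoints(r),0.03 if n=="blue" else .06).round(3).tolist())
E
```

```text
blue 126.0 ((400.9388732910156, 214.04147338867188), (4.823975563049316, 54.451446533203125), 82.40535736083984) [[0.412, -0.213, 0.03], [0.428, -0.347, 0.03], [0.416, -0.349, 0.03], [0.4, -0.214, 0.03]]
blue 87.0 ((394.4914245605469, 204.17745971679688), (11.800965309143066, 32.48186492919922), 83.2901611328125) [[0.449, -0.224, 0.03], [0.458, -0.304, 0.03], [0.428, -0.307, 0.03], [0.42, -0.226, 0.03]]
blue 387.5 ((398.0266418457031, 193.70623779296875), (13.117060661315918, 54.45179748535156), 82.64761352539062) [[0.473, -0.205, 0.03], [0.489, -0.341, 0.03], [0.456, -0.344, 0.03], [0.441, -0.209, 0.03]]
green 119.0 ((386.96923828125, 247.2461700439453), (17.612932205200195, 14.139959335327148), 7.125016689300537) [[0.321, -0.214, 0.06], [0.354, -0.219, 0.06], [0.348, -0.261, 0.06], [0.315, -0.256, 0.06]]
green 57.0 ((389.815673828125, 211.2506866455078), (23.742708206176758, 8.600936889648438), 11.88865852355957) [[0.417, -0.216, 0.06], [0.437, -0.221, 0.06], [0.425, -0.277, 0.06], [0.404, -0.272, 0.06]]
yel 72.0 ((423.46337890625, 204.1707000732422), (9.938838005065918, 24.51580047607422), 83.6598129272461) [[0.446, -0.298, 0.06], [0.451, -0.357, 0.06], [0.428, -0.359, 0.06], [0.422, -0.3, 0.06]]
```

View pics/c1.png

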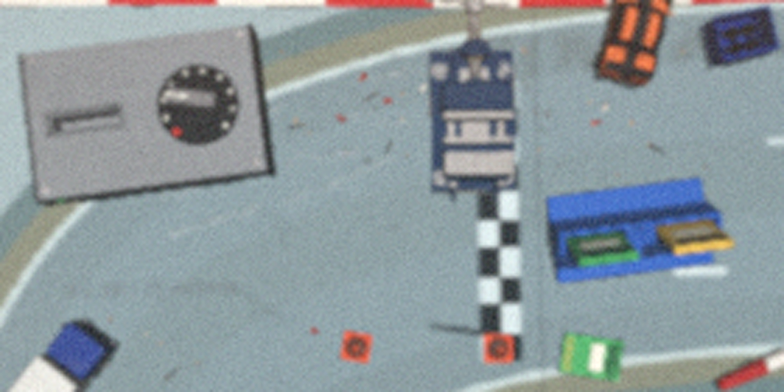

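Crop: the blue rest spans (548–715, 180–280), the green card's top edge is at (600,247), and the yellow card is at (695,238). The floor object at (590,355) is a toy car, so the choice stands. Next I move to a tilted standoff over the green card and look with the wrist camera.

```bash
cat >> h.py <<'E'
def frame(yaw,tilt):
    """tool rotation: y along card-x (yaw), z down along card, card top leaning to -x by tilt"""
    c=R.from_euler("z",yaw)*R.from_euler("y",-tilt)   # card frame
    M=c.as_matrix(); return R.from_matrix(np.c_[M[:,1],M[:,0],-M[:,2]]),c
def go(P,Rt,cmd=None):
    s=robot.state(); p0,R0=cmd if cmd else (s["eef_pos"],R.from_rotvec(s["tcp_rot"]))
    d=R0.inv().apply(np.array(P)-p0); w=(R0.inv()*Rt).as_rotvec()
    print("delta",(d/.5).round(4).tolist(),"rot",(w/np.pi).round(4).tolist(),"rows",max(np.linalg.norm(d)/.0625,np.degrees(np.linalg.norm(w))/10.7))
E
python3 - <<'E'
from h import *
Rt,c=frame(np.radians(6.8),.35)
C=np.array([.43,-.247,.043]); go(C+c.apply([0,0,.16]),Rt)
E
```

```text
delta [0.476, -0.3283, 0.0501] rot [-0.0963, 0.0702, -0.3986] rows 6.9986201228515
```

Request:
carry_out(delta_pos=[[0.08,-0.055,0.0],[0.16,-0.11,0.0],[0.24,-0.165,0.0],[0.32,-0.22,0.01],[0.4,-0.275,0.03],[0.44,-0.3,0.04],[0.476,-0.328,0.05],[0.476,-0.328,0.05]], rotation=[[-0.012,0.009,-0.05],[-0.024,0.018,-0.1],[-0.036,0.026,-0.15],[-0.048,0.035,-0.2],[-0.06,0.044,-0.25],[-0.072,0.053,-0.3],[-0.084,0.062,-0.35],[-0.096,0.07,-0.4]], jaw=-0.3)

```text
t: 1.1
eef_pos: [0.3759, -0.2524, 0.1932]
tcp_rot: [1.903, 2.169, 0.381]
contact_force: [0.5, -0.2, -0.7]
opening: 0.0605
finger_force: 0.0
```

Run:
```python
from h import *
s=robot.state();print(s["t"],s["eef_pos"],s["tcp_rot"],s["joint_positions"],s["opening"])
m=robot.camera_model("wrist");np.save("w1.npy",m,allow_pickle=True);im=robot.snapshot("wrist");cv2.imwrite("pics/w1.png",im);print(m)
```

```text
1.1 [ 0.37589126 -0.25242116  0.19317736] [1.90293356 2.16861962 0.38107367] [-0.87439587  0.10728716  2.08878263  0.41527552  0.79515242 -1.27541168] 0.06049871998427366
{'fx': 305.311928896405, 'fy': 305.311928896405, 'cx': 316.58358925936386, 'cy': 195.2414742001904, 'k1': -0.026763553145143035, 'eye': array([ 0.30977661, -0.18225151,  0.34880841]), 'rotation': array([2.83500232, 0.1134061 , 0.52697138])}
```

View pics/w1.png

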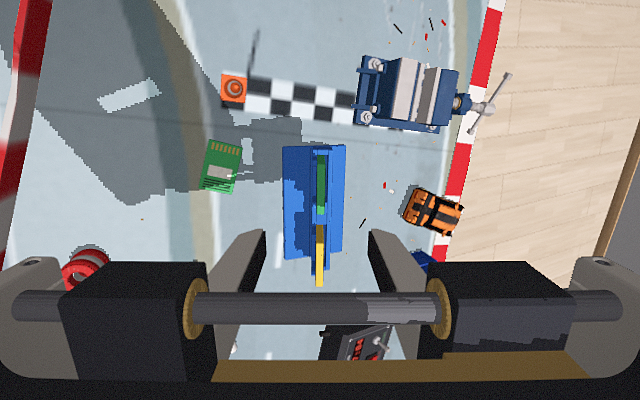

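Wrist view: the rest is at (313,200), the green card edge-on at (320,185) and the yellow card at (320,255). The loose item at (220,165) is the small green decoy. I zoom in to read the card's edges.

Run:
```python
from h import *
m=robot.camera_model("wrist");im=robot.snapshot("wrist");cv2.imwrite("pics/w2.png",im)
print(robot.state()["eef_pos"])
cv2.imwrite("pics/w2c.png",cv2.resize(im[140:290,270:360],None,fx=4,fy=4,interpolation=cv2.INTER_NEAREST))
hsv=cv2.cvtColor(im,cv2.COLOR_BGR2HSV)
k=cv2.inRange(hsv,(45,80,20),(85,255,255));k[:,:290]=0;k[:,350:]=0
ys,xs=np.nonzero(k);print(xs.min(),xs.max(),ys.min(),ys.max())
for y in range(ys.min(),ys.max()+1,6): print(y,xs[ys==y].min(),xs[ys==y].max())
```

```text
[ 0.37538429 -0.25380398  0.19331004]
308 345 154 394
154 319 321
160 318 324
166 317 325
172 317 325
178 317 325
184 317 324
190 317 324
196 317 324
202 317 324
208 317 323Traceback (most recent call last):
  File "<stdin>", line 8, in <module>
    return umr_minimum(a, axis, None, out, keepdims, initial, where)
ValueError: zero-size array to reduction operation minimum which has no identity
```

View pics/w2c.png

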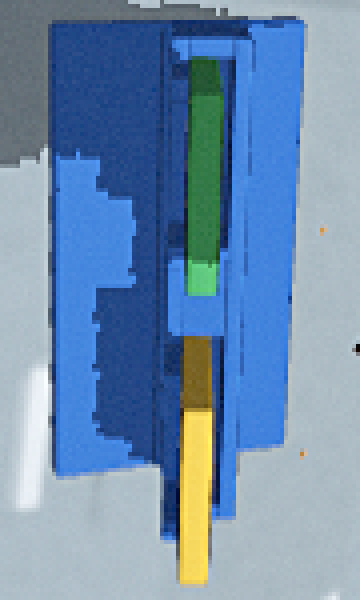

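Crop: the green top face spans image x 317–325.5 and y 164–214, the yellow one x 315–322 and y 242–285. I get the height from the known 50 mm length and cross-check it against the top view.

Run:
```python
from h import *
m=robot.camera_model("wrist");t=robot.camera_model("top")
g=[[321.2,163.75],[321,213.75]];y=[[319,242],[318.5,285.5]]
for n,q in(("g",g),("y",y)):
  for z in(.065,.07,.075,.08,.085,.09):
    P=plane(m,q,z);d=P[0]-P[1];c=P.mean(0);print(n,z,np.linalg.norm(d).round(4),c.round(4),"yaw",np.degrees(np.arctan2(-d[0],d[1])).round(1),"in top px",proj(t,c).round(1))
Q=plane(m,[[283,145],[345.5,145.5],[341,250],[284.5,258.5]],.03);print(Q.round(4).tolist(),Q.mean(0))
im=cv2.imread("pics/top0.png");hsv=cv2.cvtColor(im,cv2.COLOR_BGR2HSV)
k=cv2.inRange(hsv,(40,60,25),(85,255,255));print("\n".join("".join(".#"[v>0] for v in r) for r in k[198:220,374:408]))
```

```text
g 0.065 0.0534 [ 0.4275 -0.2512  0.065 ] yaw 7.2 in top px [[392.1 208.3]]
g 0.07 0.0524 [ 0.4255 -0.25    0.07  ] yaw 7.2 in top px [[392.  209.1]]
g 0.075 0.0515 [ 0.4234 -0.2488  0.075 ] yaw 7.2 in top px [[392. 210.]]
g 0.08 0.0506 [ 0.4213 -0.2476  0.08  ] yaw 7.2 in top px [[392.  210.8]]
g 0.085 0.0496 [ 0.4192 -0.2464  0.085 ] yaw 7.2 in top px [[392.  211.6]]
g 0.09 0.0487 [ 0.4172 -0.2452  0.09  ] yaw 7.2 in top px [[392.  212.5]]
y 0.065 0.0538 [ 0.4359 -0.3366  0.065 ] yaw 6.7 in top px [[427.6 204.4]]
y 0.07 0.0528 [ 0.4337 -0.3339  0.07  ] yaw 6.7 in top px [[427.1 205.2]]
y 0.075 0.0519 [ 0.4315 -0.3312  0.075 ] yaw 6.7 in top px [[426.7 206.1]]
y 0.08 0.051 [ 0.4292 -0.3285  0.08  ] yaw 6.7 in top px [[426.2 207. ]]
y 0.085 0.05 [ 0.427  -0.3258  0.085 ] yaw 6.7 in top px [[425.8 207.9]]
y 0.09 0.0491 [ 0.4248 -0.3231  0.09  ] yaw 6.7 in top px [[425.3 208.8]]
[[0.3922, -0.2126, 0.03], [0.4654, -0.207, 0.03], [0.4794, -0.3374, 0.03], [0.4065, -0.3452, 0.03]] [ 0.43586424 -0.27554253  0.03      ]Traceback (most recent call last):
  File "<stdin>", line 9, in <module>
  File "<stdin>", line 9, in <genexpr>
  File "<stdin>", line 9, in <genexpr>
TypeError: string indices must be integers, not 'numpy.bool'
```

Run:
```python
from h import *
Rt,c=frame(np.radians(7),.35)
T=np.array([.4195,-.2467,.0845]); go(T+c.apply([0,0,.02]),Rt);go(T+c.apply([0,0,-.0368]),Rt)
```

```text
delta [0.0034, 0.0095, 0.195] rot [-0.0004, 0.0002, 0.0011] rows 1.5623824691543653
delta [0.0035, 0.0096, 0.3086] rot [-0.0004, 0.0002, 0.0011] rows 2.4704501986267697
```

Request:
carry_out(delta_pos=[[0.0035,0.0095,0.06],[0.0035,0.0095,0.12],[0.0035,0.0095,0.18],[0.0035,0.0095,0.22],[0.0035,0.0095,0.25],[0.0035,0.0095,0.28],[0.0035,0.0095,0.308],[0.0035,0.0095,0.308]], rotation=[[0,0,0.001],[0,0,0.001],[0,0,0.001],[0,0,0.001],[0,0,0.001],[0,0,0.001],[0,0,0.001],[0,0,0.001]])

```text
t: 2.2
eef_pos: [0.4321, -0.2452, 0.0498]
tcp_rot: [1.916, 2.16, 0.38]
contact_force: [-0.4, -0.1, -0.4]
opening: 0.0607
finger_force: 0.0
```

Request:
carry_out(delta_pos=[[0,0,0],[0,0,0],[0,0,0],[0,0,0],[0,0,0],[0,0,0],[0,0,0],[0,0,0]], rotation=[[0,0,0],[0,0,0],[0,0,0],[0,0,0],[0,0,0],[0,0,0],[0,0,0],[0,0,0]], jaw=1, squeeze=20)

```text
t: 3.2
eef_pos: [0.4322, -0.2455, 0.0505]
tcp_rot: [1.914, 2.159, 0.38]
contact_force: [-1.2, -0.4, 0.4]
opening: 0.0079
finger_force: 20.0
```

Request:
carry_out(delta_pos=[[0,0,-0.01],[0,0,-0.03],[0,0,-0.06],[0,0,-0.09],[0,0,-0.12],[0,0,-0.16],[0,0,-0.2],[0,0,-0.2]], rotation=[[0,0,0],[0,0,0],[0,0,0],[0,0,0],[0,0,0],[0,0,0],[0,0,0],[0,0,0]])

```text
t: 4.2
eef_pos: [0.3983, -0.2501, 0.146]
tcp_rot: [1.912, 2.157, 0.379]
contact_force: [0.4, -0.6, -0.6]
opening: 0.0079
finger_force: 20.0
```

Run:
```python
from h import *
t=robot.camera_model("top")
P=plane(t,[[205,162.7],[182.5,140],[266,130],[272,181],[189,191.5]],.045);print(P.round(4).tolist())
print("knob",plane(t,[245.5,157],.06),plane(t,[[233.5,154.5],[253,156]],.085))
s=robot.state();m=robot.camera_model("wrist");print(s["eef_pos"],s["opening"],R.from_rotvec(s["tcp_rot"]).inv().apply(m["eye"]-s["eef_pos"]),(R.from_rotvec(s["tcp_rot"]).inv()*R.from_rotvec(m["rotation"])).as_matrix().round(3))
yaw=np.arctan2(-(P[1]-P[2])[0],(P[1]-P[2])[1]);yaw2=np.arctan2(-(P[4]-P[3])[0],(P[4]-P[3])[1]);print(np.degrees([yaw,yaw2]))
Rt,c=frame(np.radians(7),0)
```

```text
[[0.5464, 0.2016, 0.045], [0.6032, 0.2566, 0.045], [0.6262, 0.0518, 0.045], [0.4992, 0.0379, 0.045], [0.476, 0.24, 0.045]]
knob [[0.55681006 0.09990297 0.06      ]] [[0.55872571 0.12354998 0.085     ]
 [0.55465199 0.07785833 0.085     ]]
[ 0.39833155 -0.25012206  0.14602138] 0.007930188850180143 [ 0.07785207  0.00029798 -0.16569411] [[-0.    -0.961 -0.278]
 [ 1.    -0.     0.   ]
 [-0.    -0.278  0.961]]
[6.39103234 6.54410247]
```

Run:
```python
from h import *
Rt,c=frame(np.radians(6.5),0)
go([.48,-.05,.22],Rt);go([.553,.142,.15],Rt)
```

```text
delta [0.3775, 0.2483, -0.068] rot [0.1116, 0.0006, 0.0021] rows 3.6552703552663606
delta [0.7418, 0.3797, 0.1279] rot [0.1116, 0.0006, 0.0021] rows 6.744676045775106
```

Request:
carry_out(delta_pos=[[0.05,0.04,-0.1],[0.15,0.1,-0.1],[0.26,0.17,-0.1],[0.377,0.248,-0.068],[0.48,0.29,-0.02],[0.58,0.32,0.04],[0.68,0.36,0.09],[0.742,0.38,0.128]], rotation=[[0.02,0,0],[0.04,0,0],[0.08,0,0],[0.112,0,0.002],[0.112,0,0.002],[0.112,0,0.002],[0.112,0,0.002],[0.112,0,0.002]])

```text
t: 5.2
eef_pos: [0.5529, 0.1455, 0.1474]
tcp_rot: [-2.087, -2.344, 0.004]
contact_force: [0.0, -0.8, -1.4]
opening: 0.0081
finger_force: 20.0
```

Request:
carry_out(delta_pos=[[0,0,0],[0,0,0],[0,0,0],[0,0,0],[0,0,0],[0,0,0],[0,0,0],[0,0,0]], rotation=[[0,0,0],[0,0,0],[0,0,0],[0,0,0],[0,0,0],[0,0,0],[0,0,0],[0,0,0]])

```text
t: 6.2
eef_pos: [0.5528, 0.1428, 0.149]
tcp_rot: [-2.09, -2.342, 0.003]
contact_force: [0.3, -0.1, 0.2]
opening: 0.0079
finger_force: 20.0
```

Run:
```python
from h import *
s=robot.state();print(s["t"],s["eef_pos"],s["tcp_rot"],s["joint_positions"],s["opening"])
m=robot.camera_model("wrist");im=robot.snapshot("wrist");cv2.imwrite("pics/w3.png",im)
print(proj(m,[.5464,.2016,.045]))
```

```text
6.2 [0.55277999 0.14284461 0.14904033] [-2.08986594 -2.34248876  0.00313248] [1.71049593e-01 4.69183476e-01 1.66077913e+00 7.11137026e-04
 1.01465862e+00 5.68061065e-02] 0.007874939573592388
[[316.6921507  129.67156281]]
```

View pics/w3.png

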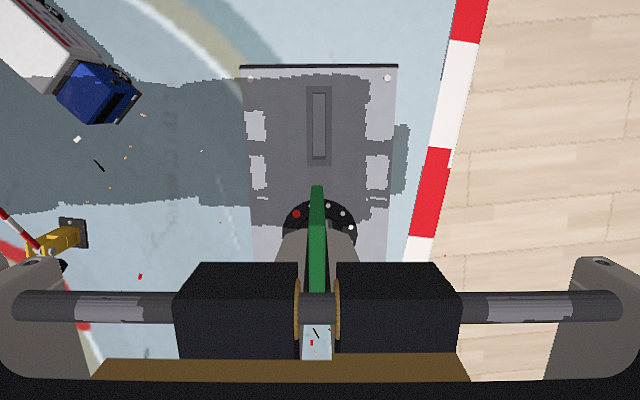

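Wrist view: the slot's chamfer outline spans (306–332, 86–166), its inner opening is centred near (319,126), and the held card is at (317,190–290). I fit it by brightness.

Run:
```python
from h import *
s=robot.state();m=robot.camera_model("wrist");im=cv2.imread("pics/w3.png")
Rt=R.from_rotvec(s["tcp_rot"])
for q in([25,4,38.2],[25,-4,38.2],[25,4,-36.8],[25,-4,-36.8]): print(q,proj(m,s["eef_pos"]+Rt.apply(np.array(q)/1e3)).round(1))
g=cv2.cvtColor(im,cv2.COLOR_BGR2GRAY).astype(float)
print(g[100:155,298:342].mean(0).round().astype(int).tolist());print(g[78:175,314:324].mean(1).round().astype(int).tolist())
print(g[92:100,298:342].mean(0).round().astype(int).tolist());print(g[150:158,298:342].mean(0).round().astype(int).tolist())
h=cv2.cvtColor(im,cv2.COLOR_BGR2HSV);k=cv2.inRange(h,(45,80,20),(85,255,255));
for y in range(180,240,6):
  x=np.nonzero(k[y,290:350])[0]+290
  if len(x):print(y,x.min(),x.max())
```

```text
[25, 4, 38.2] [[321.7 186.7]]
[25, -4, 38.2] [[310.1 186.8]]
[25, 4, -36.8] [[324.4 228.2]]
[25, -4, -36.8] [[306.8 228.2]]
[106, 106, 106, 107, 107, 107, 107, 108, 97, 90, 90, 91, 91, 92, 77, 107, 106, 105, 105, 105, 105, 104, 105, 105, 105, 106, 110, 69, 89, 91, 90, 89, 89, 90, 106, 106, 106, 105, 105, 106, 105, 105, 106, 106]
[107, 106, 107, 106, 106, 108, 108, 108, 90, 89, 90, 92, 89, 94, 74, 66, 112, 109, 107, 106, 108, 106, 107, 107, 105, 107, 106, 106, 105, 106, 105, 106, 105, 105, 106, 106, 105, 104, 105, 105, 104, 105, 107, 105, 106, 106, 105, 105, 106, 105, 105, 104, 104, 104, 104, 104, 104, 104, 103, 104, 103, 105, 104, 105, 106, 106, 105, 106, 106, 105, 105, 105, 104, 105, 105, 105, 106, 103, 76, 71, 71, 75, 92, 89, 90, 89, 90, 89, 98, 105, 103, 103, 103, 103, 103, 102, 103]
[106, 108, 106, 105, 106, 106, 106, 106, 92, 88, 90, 90, 88, 90, 81, 98, 99, 98, 98, 98, 97, 98, 99, 98, 100, 98, 102, 66, 90, 90, 89, 89, 88, 86, 106, 104, 104, 104, 106, 107, 104, 105, 106, 106]
[107, 105, 106, 108, 105, 107, 106, 107, 102, 90, 91, 90, 91, 92, 72, 96, 98, 99, 96, 97, 96, 97, 97, 96, 95, 96, 98, 73, 91, 91, 91, 90, 90, 92, 107, 106, 105, 106, 104, 106, 105, 105, 106, 105]
186 312 322
192 311 322
198 310 323
204 310 323
210 309 324
216 309 324
222 308 324
228 308 325
234 308 325
```

Run:
```python
from h import *
s=robot.state();m=robot.camera_model("wrist")
P=plane(m,[[318.7,85.5],[318.9,165.6],[305.7,125.6],[331.6,125.6]],.045);print(P.round(4).tolist(),np.linalg.norm(P[0]-P[1]),np.linalg.norm(P[2]-P[3]))
d=P[0]-P[1];yaw=np.arctan2(-d[0],d[1]);print(np.degrees(yaw))
Rt,c=frame(yaw,0);S=(P[0]+P[1])/2
off=Rt.apply([0,.0004,0])
for z in(.102,.06): go(S-off+[0,0,z-.045],Rt)
print(S)
```

```text
[[0.5439, 0.2379, 0.045], [0.5519, 0.1705, 0.045], [0.5366, 0.204, 0.045], [0.5588, 0.2065, 0.045]] 0.06789740818154938 0.022388235560389994
6.76281950293543
delta [0.1229, 0.0038, 0.0942] rot [-0.001, -0.0001, -0.0013] rows 1.2390700428491468
delta [0.1229, 0.004, 0.1782] rot [-0.001, -0.0001, -0.0013] rows 1.7317567895537216
[0.54794419 0.2041731  0.045     ]
```

Request:
carry_out(delta_pos=[[0.05,0.002,0.02],[0.1,0.004,0.05],[0.123,0.004,0.08],[0.123,0.004,0.108],[0.123,0.004,0.108],[0.123,0.004,0.108],[0.123,0.004,0.108],[0.123,0.004,0.108]], rotation=[[-0.001,0,-0.001],[-0.001,0,-0.001],[-0.001,0,-0.001],[-0.001,0,-0.001],[-0.001,0,-0.001],[-0.001,0,-0.001],[-0.001,0,-0.001],[-0.001,0,-0.001]])

```text
t: 7.25
eef_pos: [0.5479, 0.204, 0.0955]
tcp_rot: [2.088, 2.347, 0.002]
contact_force: [-0.3, -0.3, -0.5]
opening: 0.008
finger_force: 20.0
```

Request:
carry_out(delta_pos=[[0,0,0.01],[0,0,0.02],[0,0,0.03],[0,0,0.04],[0,0,0.048],[0,0,0.056],[0,0,0.064],[0,0,0.064]], rotation=[[0,0,0],[0,0,0],[0,0,0],[0,0,0],[0,0,0],[0,0,0],[0,0,0],[0,0,0]])

```text
t: 8.25
eef_pos: [0.5475, 0.2041, 0.0628]
tcp_rot: [-2.087, -2.347, 0.0]
contact_force: [-1.1, -1.2, -0.2]
opening: 0.0082
finger_force: 20.0
```

Request:
carry_out(delta_pos=[[0,0,0.004],[0,0,0.008],[0,0,0.011],[0,0,0.014],[0,0,0.016],[0,0,0.018],[0,0,0.019],[0,0,0.019]], rotation=[[0,0,0],[0,0,0],[0,0,0],[0,0,0],[0,0,0],[0,0,0],[0,0,0],[0,0,0]])

```text
t: 9.25
eef_pos: [0.5477, 0.2042, 0.0536]
tcp_rot: [-2.088, -2.347, -0.001]
contact_force: [-0.7, -0.7, -1.1]
opening: 0.008
finger_force: 20.0
```

Request:
carry_out(delta_pos=[[0,0,0.001],[0,0,0.002],[0,0,0.003],[0,0,0.004],[0,0,0.005],[0,0,0.006],[0,0,0.006],[0,0,0.006]], rotation=[[0,0,0],[0,0,0],[0,0,0],[0,0,0],[0,0,0],[0,0,0],[0,0,0],[0,0,0]])

```text
t: 10.25
eef_pos: [0.5478, 0.2042, 0.0521]
tcp_rot: [-2.088, -2.348, -0.001]
contact_force: [-5.7, -2.5, 17.0]
opening: 0.0075
finger_force: 20.0
```

Contact at 17 N, so the card is on the bottom. I release it and back up.

Request:
carry_out(delta_pos=[[0,0,-0.002],[0,0,-0.002],[0,0,-0.002],[0,0,-0.002],[0,0,-0.002],[0,0,-0.002],[0,0,-0.002],[0,0,-0.002]], rotation=[[0,0,0],[0,0,0],[0,0,0],[0,0,0],[0,0,0],[0,0,0],[0,0,0],[0,0,0]], jaw=-0.3)

```text
t: 11.25
eef_pos: [0.5477, 0.2042, 0.0516]
tcp_rot: [-2.088, -2.347, -0.001]
contact_force: [-0.3, -0.2, 0.2]
opening: 0.0605
finger_force: 0.0
```

Request:
carry_out(delta_pos=[[0,0,-0.02],[0,0,-0.06],[0,0,-0.12],[0,0,-0.18],[-0.05,0,-0.23],[-0.13,0,-0.23],[-0.2,0,-0.23],[-0.2,0,-0.23]], rotation=[[0,0,0],[0,0,0],[0,0,0],[0,0,0],[0,0,0],[0,0,0],[0,0,0],[0,0,0]])

```text
t: 12.25
eef_pos: [0.5596, 0.1031, 0.1673]
tcp_rot: [2.09, 2.345, 0.001]
contact_force: [-0.0, 0.2, -0.3]
opening: 0.0608
finger_force: 0.0
```

Run:
```python
from h import *
s=robot.state();print(s["t"],s["eef_pos"],s["tcp_rot"],s["opening"])
# measure selector from further -y: print move to view pose
Rt,c=frame(np.radians(6.8),0); go([.565,.035,.18],Rt)
t=robot.snapshot("wrist");cv2.imwrite("pics/w4.png",t)
```

```text
12.25 [0.55963351 0.10309909 0.16731003] [2.09044703e+00 2.34454235e+00 1.32005496e-03] 0.0608214697218193
delta [-0.1365, -0.0049, -0.0254] rot [0.0003, -0.0001, -0.0013] rows 1.111662679533158
```

View pics/w4.png

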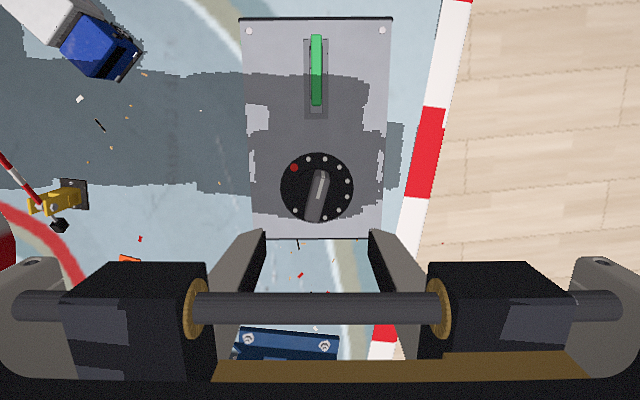

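Wrist view: the card stands in the slot at (316,70). The selector is centred at (317,187), with the red dot at (294,168). The bar's white line points up-right to about (321,172), towards the second white dot after red at (324,159), which is stop 2. I measure the bar's angle.

Run:
```python
from h import *
m=robot.camera_model("wrist");im=cv2.imread("pics/w4.png");h=cv2.cvtColor(im,cv2.COLOR_BGR2HSV)
k=cv2.inRange(h,(0,0,140),(179,70,255));k[:140]=0;k[235:]=0;k[:,:275]=0;k[:,362:]=0
n,l,st,ce=cv2.connectedComponentsWithStats(k)
C=np.array([.5577,.1021])
for i in range(1,n):
  if st[i,4]<60 and st[i,4]>1:
    p=plane(m,ce[i],.053)[0,:2]-[.5595,.1048]; print(st[i,4],ce[i].round(1),p.round(4),np.linalg.norm(p).round(4),np.degrees(np.arctan2(p[1],p[0])).round(1))
r=cv2.inRange(h,(0,120,60),(8,255,255))|cv2.inRange(h,(170,120,60),(179,255,255));r[:150]=0;r[185:]=0;r[:,:280]=0;r[:,310:]=0
ys,xs=np.nonzero(r);p=plane(m,[xs.mean(),ys.mean()],.053)[0,:2];print("red",xs.mean(),ys.mean(),p)
c=cv2.resize(im[145:230,272:362],None,fx=6,fy=6,interpolation=cv2.INTER_NEAREST);cv2.imwrite("pics/k.png",c)
print(plane(m,[317,187],.053))
```

```text
13 [307.6 158.6] [-0.0113  0.0306] 0.0326 110.3
14 [324.5 158.7] [0.0042 0.0322] 0.0325 82.6
13 [338.8 166.8] [0.0183 0.0263] 0.0321 55.1
2 [322.  176.5] [0.0039 0.0153] 0.0158 75.8
2 [324.  176.5] [0.0057 0.0155] 0.0166 69.7
13 [346.8 180.8] [0.0276 0.0139] 0.0309 26.7
12 [346.5 196.5] [ 0.0295 -0.0014] 0.0295 -2.8
12 [294.5 210. ] [-0.0186 -0.0207] 0.0278 -132.0
12 [338.2 209.7] [ 0.0234 -0.0155] 0.0281 -33.5
13 [324.6 217.4] [ 0.0113 -0.0249] 0.0273 -65.6
red 293.52542372881356 166.9322033898305 [0.5359862  0.12611817]
[[0.55989317 0.10946662 0.053     ]]
```

View pics/k.png

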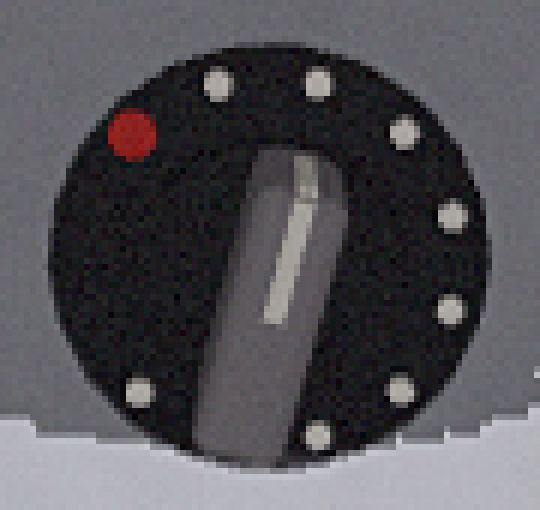

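Crop: going clockwise, red (132,133), then 1 (218,84), 2 (318,84), 3 (403,132), 4 (453,215), 5 (450,312), 6 (400,390). The white line points at stop 2, so it needs +120° clockwise.

Run:
```python
from h import *
m=robot.camera_model("wrist")
c=plane(m,[316.3,188.1],.0458)[0];print(c)
for q in([293.5,166.9],[324.5,158.7],[338.2,209.7]):
  p=plane(m,q,.0458)[0]-c;print(np.degrees(np.arctan2(p[1],p[0])),np.hypot(*p[:2]))
X=(c[:2]+[.5596,.1049])/2
yaw=np.radians(81.8-90)
Rt,_=frame(yaw,0)
for z in(.11,.0585): go([*X,z],Rt)
```

```text
[0.55957764 0.10643795 0.0458    ]
142.6989609605321 0.030170456474623655
81.4754133856235 0.029810246836009864
-38.98475460025717 0.031058664604093403
delta [0.0027, 0.0004, 0.1144] rot [0.0002, -0.0002, 0.0823] rows 1.3837451035824266
delta [0.0027, 0.0003, 0.2174] rot [0.0002, -0.0002, 0.0823] rows 1.7393925959636327
```

Request:
carry_out(delta_pos=[[0.002,0,0.03],[0.003,0,0.07],[0.003,0,0.11],[0.003,0,0.15],[0.003,0,0.18],[0.003,0,0.2],[0.003,0,0.217],[0.003,0,0.217]], rotation=[[0,0,0.04],[0,0,0.082],[0,0,0.082],[0,0,0.082],[0,0,0.082],[0,0,0.082],[0,0,0.082],[0,0,0.082]])

```text
t: 13.3
eef_pos: [0.559, 0.1064, 0.0577]
tcp_rot: [-2.371, -2.06, 0.0]
contact_force: [0.1, -0.1, -0.5]
opening: 0.0603
finger_force: 0.0
```

Request:
carry_out(delta_pos=[[0,0,0],[0,0,0],[0,0,0],[0,0,0],[0,0,0],[0,0,0],[0,0,0],[0,0,0]], rotation=[[0,0,0],[0,0,0],[0,0,0],[0,0,0],[0,0,0],[0,0,0],[0,0,0],[0,0,0]], jaw=1, squeeze=30)

```text
t: 14.3
eef_pos: [0.5597, 0.1063, 0.0582]
tcp_rot: [2.372, 2.06, 0.002]
contact_force: [5.3, -1.8, -2.8]
opening: 0.0139
finger_force: 30.0
```

Request:
carry_out(delta_pos=[[0,0,0],[0,0,0],[0,0,0],[0,0,0],[0,0,0],[0,0,0],[0,0,0],[0,0,0]], rotation=[[0,0,0.04],[0,0,0.08],[0,0,0.12],[0,0,0.16],[0,0,0.2],[0,0,0.24],[0,0,0.28],[0,0,0.32]])

```text
t: 15.3
eef_pos: [0.5611, 0.1053, 0.0586]
tcp_rot: [3.07, 0.658, 0.007]
contact_force: [4.5, -25.6, 5.2]
opening: 0.014
finger_force: 30.0
```

Run:
```python
from h import *
s=robot.state();print(s["eef_pos"],s["contact_force"],s["ft_torque"],s["opening"],np.degrees(s["joint_positions"]))
x=R.from_rotvec(s["tcp_rot"]).as_matrix()[:,0];yaw=np.degrees(np.arctan2(x[1],x[0]));print("tool x yaw",yaw,"remaining to -38.6:",(yaw+38.6)/180)
```

```text
[0.56112522 0.10530966 0.05861532] [  4.50993239 -25.63739709   5.17650832] [-4.51085857 -0.91734788  0.02195355] 0.013950553135685802 [ 6.00735865 34.06855133 98.5118615  -0.13904092 47.15931306 71.89899019]
tool x yaw 24.203014523779096 remaining to -38.6: 0.3489056362432172
```

Request:
carry_out(delta_pos=[[0,0.002,0],[0,0.004,0],[0,0.004,0],[0,0.004,0],[0,0.004,0],[0,0.004,0],[0,0.004,0],[0,0.004,0]], rotation=[[0,0,0.03],[0,0,0.07],[0,0,0.11],[0,0,0.16],[0,0,0.21],[0,0,0.26],[0,0,0.31],[0,0,0.347]])

```text
t: 16.3
eef_pos: [0.5598, 0.1039, 0.0586]
tcp_rot: [2.967, -1.03, -0.0]
contact_force: [-0.3, -5.1, 5.4]
opening: 0.0139
finger_force: 30.0
```

Run:
```python
from h import *
s=robot.state();print(s["eef_pos"],s["contact_force"],s["ft_torque"],s["opening"],np.degrees(s["joint_positions"]))
x=R.from_rotvec(s["tcp_rot"]).as_matrix()[:,0];yaw=np.degrees(np.arctan2(x[1],x[0]));print("tool x yaw",yaw,"remaining to -38.6:",(yaw+38.6)/180)
```

```text
[0.55983351 0.10392533 0.05858957] [-0.26985536 -5.11728408  5.43737666] [-1.07659046 -0.4077388   0.18610332] 0.013945351425457986 [ 5.85260804e+00  3.40561461e+01  9.85401343e+01 -5.67521433e-02
  4.74271570e+01  1.34198281e+02]
tool x yaw -38.307265156989025 remaining to -38.6: 0.0016263046833943108
```

Request:
carry_out(delta_pos=[[0,0,0],[0,0,0],[0,0,0],[0,0,0],[0,0,0],[0,0,0],[0,0,0],[0,0,0]], rotation=[[0,0,0.002],[0,0,0.002],[0,0,0.002],[0,0,0.002],[0,0,0.002],[0,0,0.002],[0,0,0.002],[0,0,0.002]], jaw=-0.3)

```text
t: 17.3
eef_pos: [0.56, 0.1045, 0.0581]
tcp_rot: [-2.966, 1.035, 0.0]
contact_force: [-0.0, 0.5, -0.1]
opening: 0.0603
finger_force: 0.0
```

Request:
carry_out(delta_pos=[[0,0,-0.03],[0,0,-0.07],[0,0,-0.12],[0,0,-0.17],[0,0,-0.21],[0,0,-0.25],[0,0,-0.28],[0,0,-0.28]], rotation=[[0,0,0],[0,0,0],[0,0,0],[0,0,0],[0,0,0],[0,0,0],[0,0,-0.05],[0,0,-0.1]])

```text
t: 18.3
eef_pos: [0.5606, 0.1046, 0.2005]
tcp_rot: [-3.092, 0.55, -0.005]
contact_force: [0.2, 0.2, -0.2]
opening: 0.0606
finger_force: 0.0
```

Run:
```python
from h import *
print(robot.state()["eef_pos"])
a=robot.snapshot("wrist");b=robot.snapshot("top");
b=cv2.resize(b[110:240,170:450],(640,297));cv2.imwrite("pics/f.png",np.vstack([a[100:400],b]))
```

```text
[0.56056591 0.10456292 0.20046942]
```

View pics/f.png

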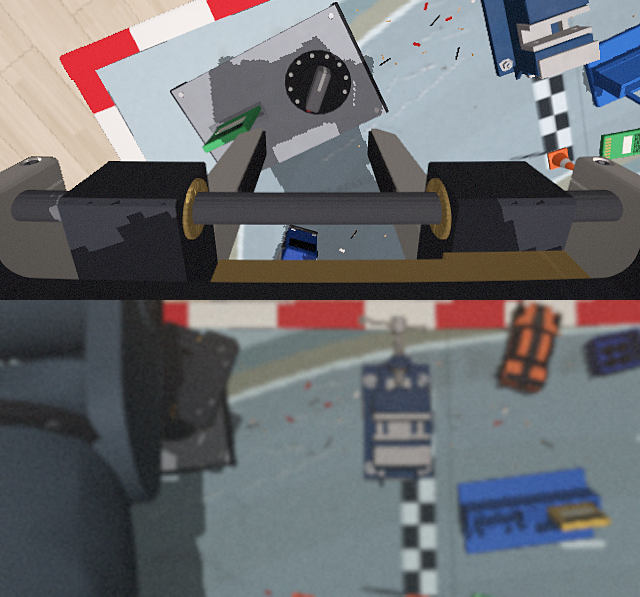

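The selector's pointer line points at stop six, directly opposite the hidden red dot (knob at (318,83)). The card stands in the slot at (232,128), and the yellow card is still in the rest at (578,515). I hand in.

```bash
python3 -c "
from station import robot
print(robot.finish_job())"
```

```text
the job is handed in; nothing more can be done
None
```

The job is handed in: the green card stands home in the slot and is let go, the selector was turned from stop two to stop six, and the yellow card is still in the rest; the hand-in returned no verdict.

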